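Show a book on the sloping stand and light it

TASK

Take the red book out of the sorting box and set it gently on the dark wooden display stand: foot on the ledge, back cover leaning flat against the sloping back rest, centred, and the front cover (with the pale panel) facing out over the ledge. Then swing the stiff lamp arm so that the lamp's head hangs right above the stand's ledge and lights the cover, and let go. Do not let the book drop or topple, and leave the other books, the mug and the spectacles case where they are.

Things in the scene. Friction and masses are not known exactly. Their poses are not given: they have to be found in the camera images.
- red_book: Dark red hardback, 28 mm thick, 105 wide, 160 tall, about 0.34 kg, upright in one of the box's slots on a floor 8 mm above the table. Origin: centre of its foot. x: through the thickness to the front cover (pale panel); y: across the width, spine at -y; z: up to its head. At the start the front cover faces about world -y; on the stand z leans to the stand's -x, x points to its +x and up.
- book_cover (a point): Centre of the red book's front cover: 14 mm along x and 80 mm up from the book's origin.
- green_book: Green hardback standing in another slot of the box, 26 x 100 x 128 mm tall. Same axes as the red book. Leave it alone.
- blue_book: Blue hardback standing in another slot of the box, 26 x 100 x 124 mm tall. Same axes. Leave it alone.
- box: Fixed wooden sorting box, 130 (x) x 270 (y) x 55 mm high, floor 8 mm thick. Origin: centre of its underside. Three slots at y = -85, 0 and +85 mm, each 34 mm wide (y) and 114 mm long (x), between thin walls 55 mm high; a book's thickness lies along the box's y. The slot of each book varies.
- stand: Fixed dark wooden display stand, base 130 (x) x 100 (y) mm. Origin: centre of its underside. Faces its +x, away from the robot. Flat back rest, 90 mm wide, leaning back 0.52 rad from vertical (top towards -x), 95 mm long up the slope. The ledge is square to the back rest (it slopes down towards it), 40 mm deep, ending in a lip 12 mm high. The book's upper 65 mm will rise free above the rest.
- stand_corner (a point): Middle of the inner corner where the ledge meets the back rest: in the stand's frame x = 10, y = 0, z = 45 mm. The lower edge of the book's back cover belongs here.
- stand_cover (a point): Where the centre of the front cover (point book_cover) lies when the book is properly in place: 28 mm out from the back rest and 80 mm up the slope from stand_corner.
- stand_light (a point): Point 225 mm above the table over the front of the ledge (x = 30, y = 0 mm in the stand's frame): the lamp's head belongs right over or at it.
- lamp: Fixed lamp foot (disc 110 mm across) with a 16 mm upright post, 258 mm high over all, on the stand's +y side. Origin: centre of its underside, on the axis of the vertical hinge that carries the arm.
- lamp_arm (a joint): Angle of the lamp arm about the post (rad). At 0 the arm points along the lamp foot's -y axis; it grows clockwise seen from above (the arm turns towards the foot's -x). Range -0.6 to 2.3. Stiff: it takes about 0.4 N m (2 N at the head) to move and stays where it is left.
- lamp_head (a point): On top of the green lamp head, in its middle, 255 mm above the table and 218 mm from the hinge axis. The head is a shade 76 mm across, its underside 225 mm above the table. From this point an upright round brass grip, 18 mm in diameter, rises 46 mm; it turns with the arm.
- mug: White mug, 80 mm across, 90 mm high, between the box and the stand, on the far side. Origin: centre of its underside. Leave it alone.
- case: Dark brown spectacles case, 60 x 150 x 34 mm, lying on the table on the robot's side. Origin: centre of its underside. Leave it alone.
Mind the look-alikes: they are no part of the job. Leave any orange or yellow look-alike of the red_book alone. Of the things that look like the stand, the larger one is meant.

How it is judged:
By the outcome, as a careful person would: the job done as asked, in the order asked, and still so for the second after the job is handed in, with the robot touching nothing.
It also fails if it takes over 59 s, if anything falls off the work surface, if the arm or the gripper's body presses on something with over 40 N, if the wrist force passes 120 N, or if a joint passes its speed limit or range.

ROBOT

A 6-joint arm with a two-finger parallel gripper is mounted at the origin on the work surface. World frame = base frame: x ahead of the robot, y to its left, z up, the work surface at z = 0. Lengths are in m, angles in rad, forces in N, time in s.
With the tool pointing down it reaches from about 0.35 to 0.775 m from the base axis. Payload 7.3 kg.
Tool frame: the origin (TCP) lies between the finger pads; the fingertips stand 22 mm ahead of it and the grasp point (between the pads) lies 3 mm ahead of it (tips_ahead is the z of the fingertips in the tool frame, in m); z points along the fingers, y is the line along which they close (so a half turn about z gives the same grasp; the last joint's range is limited). The gripper opens to 92 mm and grips with 3 to 60 N. Pads are 19 mm wide; open, the fingers measure 130 mm over their backs; the gripper's body (75 mm by 190 mm) begins 47 mm behind the grasp point.
Start: joints at [1.131, 0.342, 1.524, -0, 1.275, -0.146], TCP at [0.152, 0.503, 0.249] pointing down, gripper open.
Joint ranges: [-2.53, 2.53], [-0.77, 2.02], [0.04, 2.7], [-1, 4.14], [0.28, 2.66], [-3.11, 3.11]. Speed limits (rad/s): [2.57, 2.57, 3.14, 3.14, 3.14, 3.14].

INTERFACE

Orientations are given as a unit quaternion [x, y, z, w].
In Python, from station import state, read_camera, hand_in, tips_ahead gives the robot as it stands. The module is installed in compiled form; this text tells all that it offers.
- The arm moves only by the shell command python3 -m crank 'ROWS'. ROWS is JSON, a list that holds one entry, the list of rows, each a list of 5 numbers: the finger opening in mm, from 0 to 91.8, then the shift along the tool's x, y, z in mm, then the turn about the tool's z in degrees. In form: [[[claw, x, y, z, turn], ...]]. A call has 1 to 20 rows; each row is the pose to reach, as a shift and turn from the pose commanded when the call began, along the tool's axes at that moment; what a row does not reach only later rows make up. A row lasts 1/12 s, in which the tool goes at most 41.7 mm and 7.16 degrees, less where a joint would pass 70% of its speed; a pose out of reach is approached as far as the arm can. A call with a gripper value outside its range is refused whole. The fingers move at their own pace and stop on an object; the grip force is fixed at half the most. Time passes only in rows, so rows that repeat a pose let the fingers close. It gives the time, the measured TCP pose, the force, the opening and the grip force at its end, in the units of the state.
- state(): the state, without advancing time (a new reading comes with each control period).
- read_camera(name): name is "scene" or "side" or "wrist"; returns a dict with "img" (420x560x3 uint8, red, green, blue), "fov_y" (degrees; the focal length in pixels is half the picture's height over the tangent of half this angle, whatever the lens; pixels are square), "cx", "cy" (the principal point, pixels), "pose" (4x4, takes a point from camera to world coordinates). Camera axes: x right, y up, looking along -z (the intrinsics and any distortion apply to the point x, -y, -z); pixel columns grow to the right and rows downward; lengths in m; the calibration is good to about 2 mm. A picture is of the moment at which its call begins. There is no depth.
- hand_in(): hands the job in; it is judged then, once.
The state is a dict: "time": time; "joints": joint angles; "dq": joint speeds; "joint_torque": joint torques, N m; "eef_pos": TCP position; "eef_rot": TCP orientation; "ft_force": force on the tool from outside, world axes, zero at the start; "moment": the same for the moment, N m; "grip_width": opening from 0.0 (shut) to 1.0 (fully open); "grip_force": force on a finger pad.
Only numpy, scipy, OpenCV 4.12 (cv2) and the standard library are available. Lean on these libraries where they do the work, as an engineer would, in place of code of your own. Each camera call takes 0.05 s, during which the arm holds its last target. There are 200 camera calls.

## Working session

There is one attempt and no reset: what is moved stays moved. The work goes in short steps, Python scripts to look and compute and a shell command to move; the robot and the scene stay as the last step left them, time stands still between calls to the robot, and variables do not carry over. Pictures are saved under pics/ and viewed, at most 15 in all, crops included, and the job is handed in when it is done.

```bash
mkdir -p pics; ls
python3 - <<'E'
from station import *
import cv2,json
s=state();print(s['eef_pos'],s['eef_rot'],s['time'],tips_ahead)
for n in("scene","side"):
    c=read_camera(n);print(n,c['fov_y'],c['cx'],c['cy'],c['pose'],[k for k in c]) 
    cv2.imwrite(f'pics/{n}0.png',c['img'][:,:,::-1])
E
```

```text
pics
[0.15184574 0.50215958 0.24802909] [ 1.46371538e-01  9.89229363e-01 -7.62574431e-04 -2.42122899e-04] 0.0 0.022
scene 50.637713752306354 280.49177486659244 213.8785383049067 [[-0.55792375 -0.49159906  0.66861907  1.14006118]
 [ 0.8296704  -0.31177972  0.46307713  0.41933581]
 [-0.01918641  0.81309518  0.5818145   0.71136357]
 [ 0.          0.          0.          1.        ]] ['img', 'fov_y', 'cx', 'cy', 'pose']
side 55.32886534078994 277.46085677656765 210.4309362389508 [[ 5.12824916e-01  4.82923590e-01 -7.09785469e-01 -1.30845227e-01]
 [-8.58493207e-01  2.88341435e-01 -4.24085641e-01 -4.19256958e-01]
 [-1.40399515e-04  8.26827686e-01  5.62455294e-01  6.85926246e-01]
 [ 0.00000000e+00  0.00000000e+00  0.00000000e+00  1.00000000e+00]] ['img', 'fov_y', 'cx', 'cy', 'pose']
```

View pics/scene0.png

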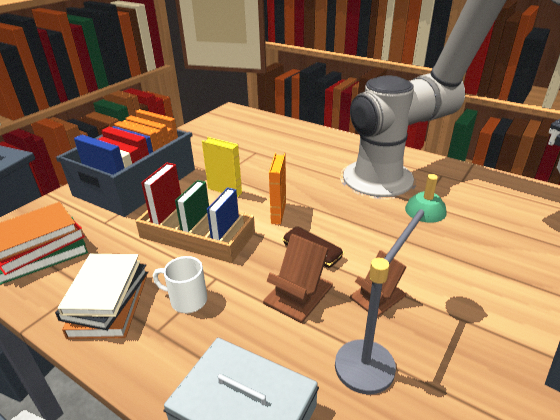

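View pics/side0.png

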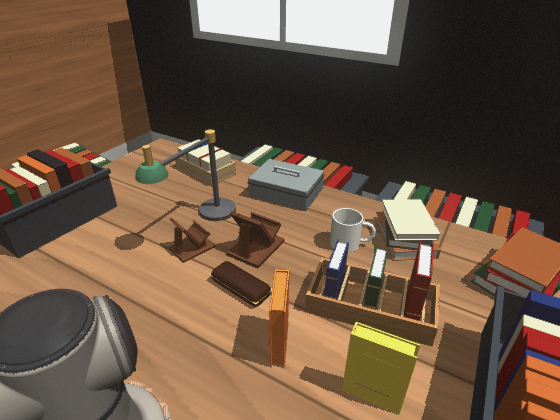

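The scene view shows the red book in the box slot at about (162,193), the large stand at (300,275), the lamp post foot at (366,365) and the lamp head at (427,205). The side view shows the red book at (420,280), the stand at (257,237) and the lamp foot at (217,208). I'll zoom in to get exact pixels.

Run:
```python
import cv2
a=cv2.imread('pics/scene0.png')[150:390,130:450];cv2.imwrite('pics/sc_z.png',cv2.resize(a,(800,600),interpolation=cv2.INTER_CUBIC))
a=cv2.imread('pics/side0.png')[125:350,145:445];cv2.imwrite('pics/si_z.png',cv2.resize(a,(800,600),interpolation=cv2.INTER_CUBIC))
```

```text
(no output)
```

View pics/sc_z.png

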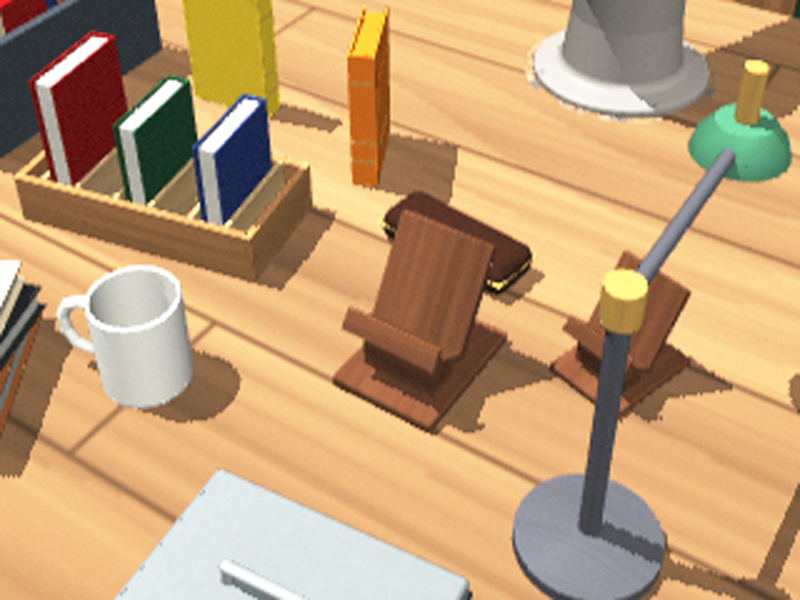

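View pics/si_z.png

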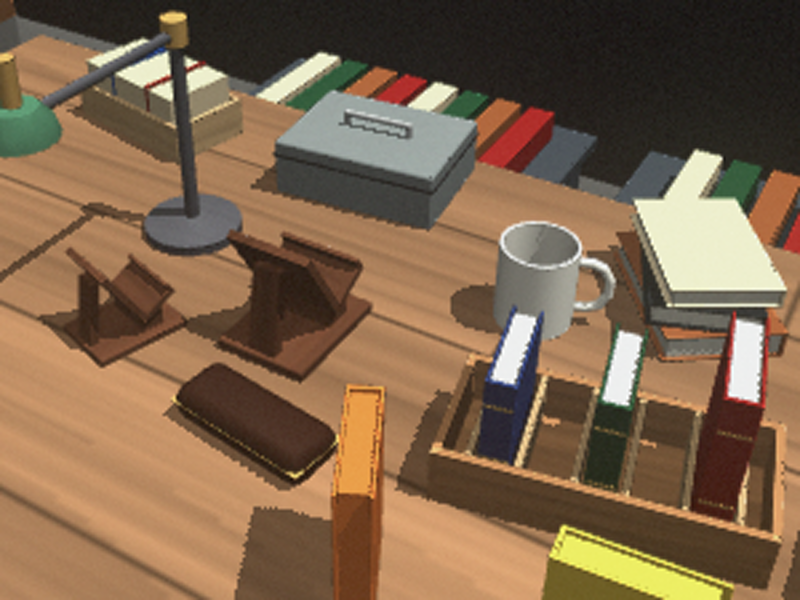

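The zooms give me the corners of the box, book, stand and lamp. I'll fit the poses from them, with one radial distortion term per camera as a check.

```bash
cat > geo.py <<'E'
import numpy as np
from scipy.optimize import least_squares
CAM={'scene':(50.637713752306354,280.49177,213.87854,[[-0.55792375,-0.49159906,0.66861907,1.14006118],[0.8296704,-0.31177972,0.46307713,0.41933581],[-0.01918641,0.81309518,0.5818145,0.71136357]]),
'side':(55.32886534,277.460857,210.430936,[[.512824916,.48292359,-.709785469,-.130845227],[-.858493207,.288341435,-.424085641,-.419256958],[-1.40399515e-4,.826827686,.562455294,.685926246]])}
def proj(n,P,k=0,cam=None):
    f,cx,cy,T=cam or CAM[n];T=np.array(T);f=210/np.tan(np.radians(f)/2)
    q=(np.atleast_2d(P)-T[:3,3])@T[:3,:3];u=q[:,0]/-q[:,2];v=-q[:,1]/-q[:,2];d=1+k*(u*u+v*v)
    return np.c_[cx+f*u*d,cy+f*v*d]
def full(n,p):
    p=np.atleast_2d(p);return p*.4+[130,150] if n=='scene' else p*.375+[145,125]
E
cat > fit.py <<'E'
from geo import *
s=np.sin(.52);c=np.cos(.52);L=(.010+.040*c-.012*s,.045+.040*s+.012*c)
R=(.010-.095*s,.045+.095*c)
O={
'box':{'scene':[(.065,-.135,.055,18,180),(.065,.135,.055,253,245),(-.065,.135,.055,310,170),(.065,.135,0,253,281),(.065,-.135,0,24,216)],
 'side':[(-.065,.135,.055,432,448),(-.065,-.135,.055,782,543),(.065,.135,.055,470,357),(.065,-.135,.055,785,425)]},
'book':{'scene':[(.0525,-.014,.168,35,82),(.0525,.014,.168,52,91),(-.0525,.014,.168,117,38),(-.0525,-.014,.168,97,33)],
 'side':[(.0525,.014,.168,737,313),(.0525,-.014,.168,770,318),(-.0525,-.014,.168,764,405),(-.0525,.014,.168,727,400)]},
'stand':{'scene':[(.065,-.05,.01,335,379),(.065,.05,.01,432,422),(-.065,.05,.01,505,334),(R[0],-.045,R[1],403,214),(R[0],.045,R[1],494,245)],
 'side':[(-.065,.05,.01,220,338),(-.065,-.05,.01,302,375),(.065,-.05,.01,370,305)]},
'lamp':{'scene':[(0,0,.01,592,532),(0,0,.258,625,283)],'side':[(0,0,.01,192,220),(0,0,.258,173,18)]},
'grip':{'scene':[(0,0,.301,757,68)],'side':[(0,0,.301,8,60)]},
'mug':{'scene':[(0,0,.09,133,298)],'side':[(0,0,.09,540,250)]}}
names=list(O)
def pts(p,i,A):
    x,y,t=p[3*i:3*i+3];return np.c_[x+A[:,0]*np.cos(t)-A[:,1]*np.sin(t),y+A[:,0]*np.sin(t)+A[:,1]*np.cos(t),A[:,2]]
def res(p,split=False):
    out=[]
    for i,n in enumerate(names):
        for j,cn in enumerate(('scene','side')):
            A=np.array(O[n][cn]);out.append((n,cn,proj(cn,pts(p,i,A),p[-2+j])-full(cn,A[:,3:])))
    if split:return out
    return np.r_[np.concatenate([o[2].ravel() for o in out]),1e-3*p]
p0=np.r_[np.tile([.5,.1,0],len(names)),0,0]
r=least_squares(res,p0,loss='soft_l1')
for i,n in enumerate(names):print(n,r.x[3*i:3*i+3].round(4))
print('k',r.x[-2:])
for o in res(r.x,True):print(o[0],o[1],o[2].round(1).tolist())
E
python3 fit.py
```

```text
box [ 0.514  -0.2782  0.1875]
book [ 0.5288 -0.3625  0.1806]
stand [0.5543 0.0576 0.0036]
lamp [0.644 0.258 0.   ]
grip [ 0.4294  0.259  -0.    ]
mug [ 0.6953 -0.1375  0.    ]
k [-0.0744452   0.00169423]
box scene [[-0.8, -2.4], [-1.6, -2.9], [0.1, -3.2], [0.4, 0.4], [1.1, 0.2]]
box side [[-1.3, 0.3], [-0.1, -0.5], [0.1, -2.9], [0.6, -0.8]]
book scene [[-2.0, -1.2], [0.6, -2.6], [-0.1, -1.6], [-1.1, -1.6]]
book side [[-1.2, -1.5], [0.6, -0.4], [0.2, 0.7], [-1.7, -1.2]]
stand scene [[-1.0, -0.7], [0.1, 1.6], [1.3, -1.2], [-0.8, -2.1], [0.0, 0.1]]
stand side [[-1.5, 0.0], [-0.0, -0.7], [0.4, -2.1]]
lamp scene [[-2.1, -0.1], [0.4, -0.2]]
lamp side [[-0.1, -0.6], [-0.8, -1.5]]
grip scene [[-0.9, 0.0]]
grip side [[-1.6, -2.8]]
mug scene [[-0.0, -0.9]]
mug side [[-0.0, -3.5]]
```

```bash
cat >> geo.py <<'E'
def rel(x,y,z,yaw):
    "shift in tool axes (mm) and turn (deg) to reach world x,y,z with tool-y azimuth yaw (deg)"
    from station import state
    from scipy.spatial.transform import Rotation as R
    s=state();M=R.from_quat(s['eef_rot']).as_matrix()
    d=M.T@(np.array([x,y,z])-s['eef_pos'])*1000;a=np.degrees(np.arctan2(M[1,1],M[0,1]))
    t=-((yaw-a+180)%360-180)
    print('pos',s['eef_pos'].round(4),'yaw %.2f'%a,'t %.2f'%s['time'],'-> rel',d.round(1),'turn %.1f'%t)
E
python3 -c "
from geo import *
rel(.42,.05,.30,0);rel(.529,-.3625,.32,-79.5)"
```

```text
pos [0.1519 0.5022 0.2481] yaw 73.17 t 0.10 -> rel [-387.6 -355.3  -51.5] turn 73.2
pos [0.1519 0.5022 0.2481] yaw 73.17 t 0.10 -> rel [-611.4 -718.6  -71.1] turn 152.7
```

```bash
python3 -m crank '[[[50,-30,-25,-20,6],[50,-60,-55,-40,12],[50,-388,-355,-52,73],[50,-388,-355,-52,73],[50,-388,-355,-52,73],[50,-388,-355,-52,73],[50,-388,-355,-52,73],[50,-388,-355,-52,73],[50,-388,-355,-52,73],[50,-388,-355,-52,73],[50,-388,-355,-52,73],[50,-388,-355,-52,73],[50,-388,-355,-60,73],[50,-611,-719,-71,110],[50,-611,-719,-71,120],[50,-611,-719,-71,130],[50,-611,-719,-71,140],[50,-611,-719,-71,140],[50,-611,-719,-71,140],[50,-611,-719,-71,140]]]'; python3 -c "
from geo import *
rel(.529,-.3625,.32,-79.5)"
```

```text
time: 1.77
eef_pos: [0.4943, -0.2338, 0.3159]
eef_rot: [0.941, 0.339, -0.0, -0.0]
ft_force: [1.0, 0.2, 0.3]
grip_width: 0.545
grip_force: 0.0
pos [ 0.4943 -0.2338  0.3159] yaw -50.34 t 1.77 -> rel [-55.4 121.3  -4.2] turn 29.2
```

```bash
python3 -m crank '[[[50,-55,121,-4,29],[50,-55,121,-4,29],[50,-55,121,-4,29],[50,-55,121,-4,29],[50,-55,121,-4,29],[50,-55,121,-4,29],[50,-55,121,-4,29]]]'
python3 - <<'E'
from geo import *
from station import *
import cv2
rel(.529,-.3625,.32,-79.5)
c=read_camera('wrist');print(c['fov_y'],c['cx'],c['cy'],c['pose'].tolist());cv2.imwrite('pics/w1.png',c['img'][:,:,::-1])
np.savez('w1.npz',**c)
E
```

```text
time: 2.35
eef_pos: [0.53, -0.3586, 0.3201]
eef_rot: [0.995, 0.098, -0.0, -0.0]
ft_force: [0.1, 0.6, -0.8]
grip_width: 0.544
grip_force: 0.0
pos [ 0.53   -0.3586  0.3201] yaw -78.74 t 2.35 -> rel [-1.7  3.6  0.1] turn 0.8
62.8777153915364 282.5339386614975 208.65023675542037 [[0.19564887892899047, 0.9362352627404079, 0.2918647785794412, 0.6093246195023101], [-0.9806739815162138, 0.18685632606908664, 0.05799358055076492, -0.34318945272315676], [-0.0002411451101194252, -0.29757057349368427, 0.954699793463722, 0.45669677948724957], [0.0, 0.0, 0.0, 1.0]]
```

View pics/w1.png

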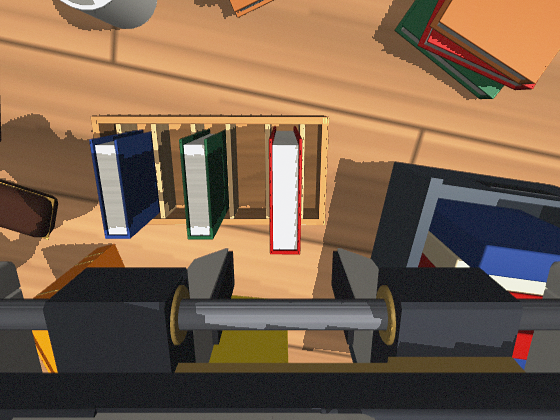

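The wrist view shows the head of the red book with corners at about (270,253), (300,253), (301,138) and (272,138). The box rim corners are at (93,116), (327,116) and (325,222). I'll refine the book pose from these.

Run:
```python
from geo import *
c=np.load('w1.npz');cam=(float(c['fov_y']),float(c['cx']),float(c['cy']),c['pose'])
def fit(A,x0):
    A=np.array(A);f=lambda p:(proj('',np.c_[p[0]+A[:,0]*np.cos(p[2])-A[:,1]*np.sin(p[2]),p[1]+A[:,0]*np.sin(p[2])+A[:,1]*np.cos(p[2]),A[:,2]],0,cam)-A[:,3:]).ravel()
    r=least_squares(f,x0);print(r.x.round(4),r.fun.round(1))
fit([(-.0525,.014,.168,270,253),(-.0525,-.014,.168,300.5,253),(.0525,-.014,.168,301,138),(.0525,.014,.168,272,138)],[.53,-.36,.18])
fit([(.065,.135,.055,93,116),(.065,-.135,.055,327,116),(-.065,-.135,.055,325,222)],[.51,-.28,.18])
```

```text
[ 0.5306 -0.3618  0.1898] [ 0.   0.6  0.   0.8  2.4 -0.4 -2.5 -0.7]
[ 0.5147 -0.2784  0.2017] [-2.7  0.2  2.2 -0.9  0.5  1.5]
```

```bash
python3 -m crank '[[[50,-1,3,0,0.4],[50,-1,3,40,0.4],[50,-1,3,80,0.4],[50,-1,3,120,0.4],[50,-1,3,150,0.4],[50,-1,3,170,0.4],[50,-1,3,180,0.4],[50,-1,3,180,0.4],[30,-1,3,180,0.4],[20,-1,3,180,0.4],[20,-1,3,180,0.4],[20,-1,3,180,0.4],[20,-1,3,180,0.4],[20,-1,3,180,0.4]]]'; python3 -c "
from geo import *
rel(.53,-.362,.14,-79.1)"
```

```text
time: 3.57
eef_pos: [0.5301, -0.3631, 0.1416]
eef_rot: [0.996, 0.093, 0.001, 0.001]
ft_force: [-1.6, -0.1, 6.7]
grip_width: 0.304
grip_force: 30.0
pos [ 0.5301 -0.3631  0.1416] yaw -79.37 t 3.57 -> rel [ 0.1 -1.1  1.6] turn -0.3
```

```bash
python3 -m crank '[[[20,0,0,-10,0],[20,0,0,-25,0],[20,0,0,-45,0],[20,0,0,-70,0],[20,0,0,-95,0],[20,0,0,-120,0],[20,0,0,-145,0],[20,0,0,-165,0],[20,0,0,-168,0],[20,0,0,-168,0]]]'; python3 -c "
from geo import *
rel(.577,.0576,.31,0)"
```

```text
time: 4.4
eef_pos: [0.5299, -0.3631, 0.3093]
eef_rot: [0.996, 0.093, 0.001, 0.001]
ft_force: [0.8, 0.7, -3.4]
grip_width: 0.307
grip_force: 30.0
pos [ 0.5299 -0.3631  0.3093] yaw -79.37 t 4.40 -> rel [ 123.9 -404.8   -1.3] turn -79.4
```

```bash
python3 -m crank '[[[20,4,-12,0,-2],[20,10,-34,0,-6],[20,18,-60,0,-11],[20,27,-87,0,-17],[20,35,-115,0,-22],[20,44,-142,0,-28],[20,52,-170,0,-33],[20,61,-197,0,-39],[20,69,-225,0,-44],[20,78,-252,0,-50],[20,86,-280,0,-55],[20,95,-308,0,-61],[20,103,-336,0,-66],[20,112,-364,0,-71],[20,119,-388,0,-76],[20,123,-401,0,-79],[20,124,-405,0,-79.4],[20,124,-405,0,-79.4],[20,124,-405,0,-79.4],[20,124,-405,0,-79.4]]]'
python3 - <<'E'
from geo import *
from station import *
import cv2
rel(.577,.0576,.31,0)
I=[]
for n in('wrist','scene'):
    c=read_camera(n);np.savez(n+'2.npz',**c);I.append(c['img'][:,:,::-1])
cv2.imwrite('pics/w2.png',I[0]);cv2.imwrite('pics/s2.png',cv2.resize(I[1][160:340,220:460],(800,600),interpolation=cv2.INTER_CUBIC))
E
```

```text
time: 6.07
eef_pos: [0.5765, 0.0571, 0.3076]
eef_rot: [0.708, 0.707, -0.001, -0.0]
ft_force: [0.5, -0.0, -3.2]
grip_width: 0.304
grip_force: 30.0
pos [0.5765 0.0571 0.3076] yaw -0.07 t 6.07 -> rel [ 0.5  0.5 -2.4] turn -0.1
```

View pics/w2.png

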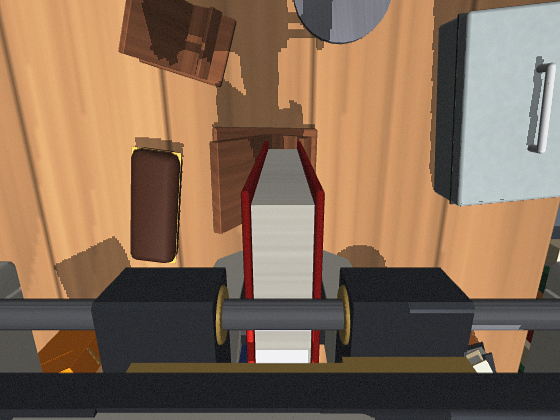

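In the wrist view the rest's top edge runs from (211,141) to (215,233), and the base's +y edge from (218,128) to (316,126). The book hangs straight between the pads. I'll compare the stand fit with these.

Run:
```python
from geo import *
c=np.load('wrist2.npz');cam=(float(c['fov_y']),float(c['cx']),float(c['cy']),c['pose'])
s,co=np.sin(.52),np.cos(.52);R=(.010-.095*s,.045+.095*co)
A=np.array([(R[0],.045,R[1],211,141),(R[0],-.045,R[1],215,233),(.065,.05,.01,316,126),(-.065,.05,.01,218,128)])
W=lambda p:np.c_[p[0]+A[:,0]*np.cos(p[2])-A[:,1]*np.sin(p[2]),p[1]+A[:,0]*np.sin(p[2])+A[:,1]*np.cos(p[2]),A[:,2]]
print(proj('',W([.5543,.0576,.0036]),0,cam).round(1))
r=least_squares(lambda p:(proj('',W(p),0,cam)-A[:,3:]).ravel(),[.55,.06,0]);print(r.x.round(4),r.fun.round(1))
# book head / foot in wrist view, prediction if grasp is centred at 0
B=np.array([(sx*.014,sy*.0525,z) for z in(.0265,-.1336) for sx in(-1,1) for sy in(1,)])+[.5765,.0571,.3076]
print(proj('',B,0,cam).round(1))
```

```text
[[217.1 141.8]
 [222.7 233.9]
 [317.3 126.6]
 [211.8 127.1]]
[ 0.5507  0.0573 -0.0272] [ 3.7 -0.2  2.7  0.1 -0.4  2.5 -7.9 -2.3]
[[238.9 189.8]
 [323.7 189.7]
 [264.3 139.1]
 [300.5 139.1]]
```

View pics/s2.png

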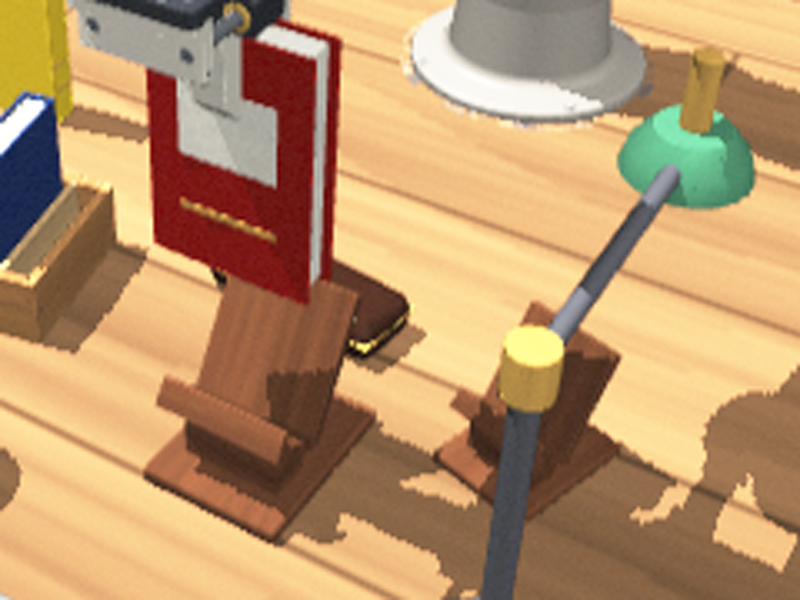

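```bash
python3 -m crank '[[[20,0.5,0,15,-0.2],[20,0.5,0,45,-0.2],[20,0.5,0,75,-0.2],[20,0.5,0,95,-0.2],[20,0.5,0,105,-0.2],[20,0.5,0,108,-0.2],[20,0.5,0,110,-0.2],[20,0.5,0,110,-0.2]]]'; python3 -m crank '[[[20,0,0,1,0],[20,0,0,2,0],[20,0,0,2,0]]]'
```

```text
time: 6.83
eef_pos: [0.5773, 0.0582, 0.1992]
eef_rot: [0.706, 0.708, 0.0, 0.0]
ft_force: [-0.9, 0.5, -3.3]
grip_width: 0.303
grip_force: 30.0
time: 7.08
eef_pos: [0.5772, 0.0586, 0.197]
eef_rot: [0.706, 0.709, 0.001, 0.001]
ft_force: [-0.6, -0.3, -3.0]
grip_width: 0.304
grip_force: 30.0
```

```bash
python3 -m crank '[[[20,0,0,1,0],[20,0,0,2,0],[20,0,0,2,0]]]'
```

```text
time: 7.33
eef_pos: [0.5772, 0.0586, 0.1947]
eef_rot: [0.706, 0.709, 0.001, 0.0]
ft_force: [-0.4, -1.1, -0.5]
grip_width: 0.302
grip_force: 30.0
```

```bash
python3 -m crank '[[[20,-0.7,0,0.5,0.2],[20,-0.7,0,1,0.2],[20,-0.7,0,1,0.2]]]'
```

```text
time: 7.58
eef_pos: [0.5773, 0.0584, 0.1946]
eef_rot: [0.707, 0.707, 0.001, 0.0]
ft_force: [-2.2, 3.1, 5.8]
grip_width: 0.307
grip_force: 30.0
```

```bash
python3 -m crank '[[[29,0,0,0,0],[30,0,0,0,0],[31,0,-1,0,0],[32,0,-3,0,0],[33,0,-5,0,0],[34,0,-7,0,0],[36,0,-9.5,0,0],[37,0,-11.5,0,0],[37,0,-11.5,0,0],[37,0,-11.5,0,0]]]'
python3 - <<'E'
from station import *
import cv2
c=read_camera('side');cv2.imwrite('pics/d3.png',cv2.resize(c['img'][130:310,180:420,::-1],(800,600),interpolation=cv2.INTER_CUBIC))
E
```

```text
time: 8.42
eef_pos: [0.5652, 0.0578, 0.1933]
eef_rot: [0.707, 0.707, 0.0, 0.0]
ft_force: [-1.0, -0.1, 0.6]
grip_width: 0.405
grip_force: 0.2
```

View pics/d3.png

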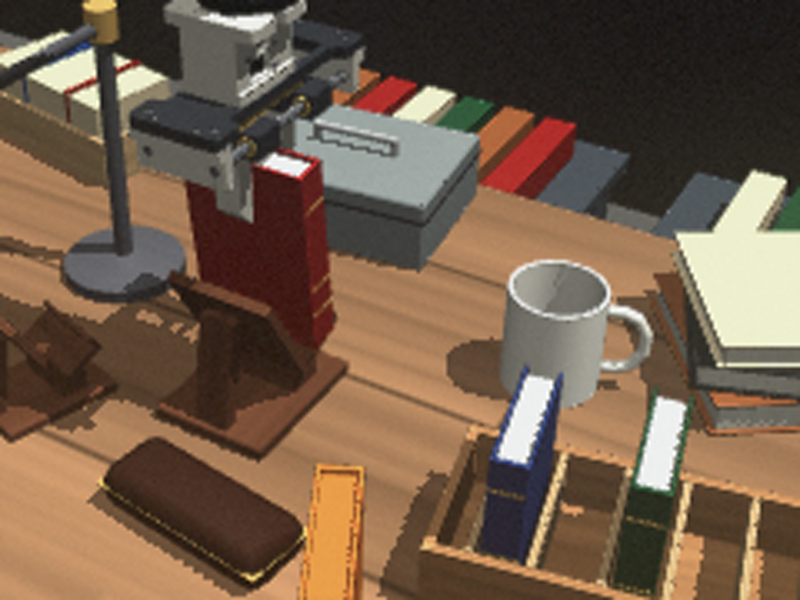

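The side view shows the book upright on the ledge at about (265,250), leaning slightly onto the back finger. I'll keep lowering it.

```bash
python3 -m crank '[[[38,0,-3,0,0],[39,0,-6,1,0],[40,0,-9,1,0],[41,0,-11,2,0],[42,0,-13,2,0],[43,0,-16,3,0],[44,0,-19,3,0],[45,0,-22,4,0],[46,0,-25.5,4,0],[46,0,-25.5,4,0]]]';  python3 -m crank '[[[47,0,-3,0,0],[47,0,-6,1,0],[48,0,-9,2,0],[48,0,-13,2,0],[48,0,-16,3,0],[49,0,-19,3,0],[49,0,-22,4,0],[50,0,-25,4,0],[50,0,-28,4,0],[50,0,-28,4,0]]]'
python3 - <<'E'
from station import *
import cv2,numpy as np
a=read_camera('side')['img'][130:310,180:320,::-1];b=read_camera('scene')['img'][130:310,230:410,::-1]
cv2.imwrite('pics/d4.png',cv2.resize(np.hstack([a,b]),(800,450),interpolation=cv2.INTER_CUBIC))
E
```

```text
time: 9.3
eef_pos: [0.5391, 0.0579, 0.1892]
eef_rot: [0.707, 0.707, -0.0, -0.0]
ft_force: [-0.3, -0.2, 0.1]
grip_width: 0.497
grip_force: 0.3
time: 10.13
eef_pos: [0.5113, 0.0578, 0.1853]
eef_rot: [0.707, 0.707, -0.0, -0.0]
ft_force: [-0.5, 0.1, 0.4]
grip_width: 0.544
grip_force: 0.3
```

View pics/d4.png

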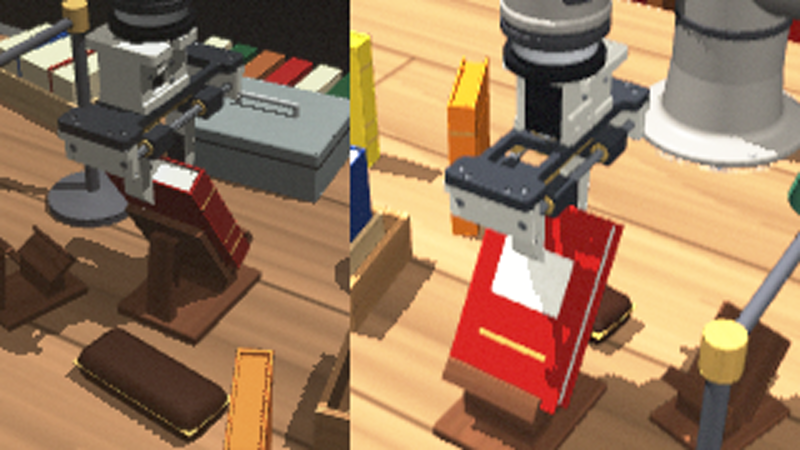

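The book is leaning back on the rest: in the scene panel the front cover is at (530,300) and faces outward, with the foot behind the lip. I'll free the back finger and withdraw upward.

```bash
python3 -m crank '[[[51,0,-1.5,0,0],[52,0,-3,0,0],[54,0,-4,0,0],[56,0,-5,0,0],[59,0,-5,0,0],[62,0,-5,0,0],[64,0,-5,0,0],[64,0,-5,0,0],[64,0,-5,-10,0],[64,0,-5,-30,0],[64,0,-5,-60,0],[64,0,-5,-95,0],[64,0,-5,-130,0],[64,0,-5,-165,0],[64,0,-5,-170,0],[64,0,-5,-170,0]]]'
python3 - <<'E'
from geo import *
from station import *
import cv2
rel(.43,.259,.38,-90)
a=read_camera('side')['img'][130:290,190:330,::-1];c=read_camera('scene');b=c['img'][170:330,240:440,::-1]
cv2.imwrite('pics/d5.png',cv2.resize(np.hstack([a,b]),(800,376),interpolation=cv2.INTER_CUBIC))
E
```

```text
time: 11.57
eef_pos: [0.5076, 0.0578, 0.3585]
eef_rot: [0.707, 0.707, 0.002, 0.002]
ft_force: [0.6, -0.1, -1.4]
grip_width: 0.697
grip_force: 0.0
pos [0.5076 0.0578 0.3585] yaw 0.03 t 11.57 -> rel [201.2 -77.3 -22. ] turn 90.0
```

View pics/d5.png

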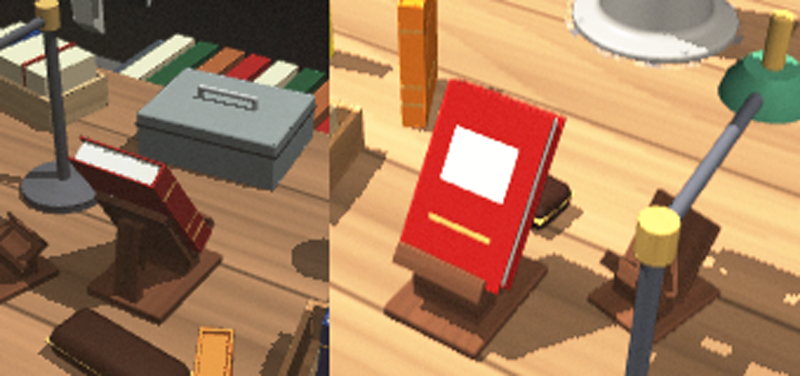

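Run:
```python
from geo import *
s,c=np.sin(.52),np.cos(.52)
st=np.array([.5543,.0576]);u=np.array([c,0,s]);w=np.array([-s,0,c])
o=np.array([.5643,.0576,.045])
def P(out,up,y):return o+out*u+up*w+[0,y,0]
pts={'cover TL':P(.028,.16,-.0525),'TR':P(.028,.16,.0525),'backTR':P(0,.16,.0525),'BR':P(.028,0,.0525),'lip L':P(.04,.012,-.045),'lip R':P(.04,.012,.045)}
for n,p in pts.items():
    q=proj('scene',p,-.0744)[0];print(n,((q-[240,170])*2.353+[329,0]).round())
for n,p in {'backTL(+y)':P(0,.16,.0525),'backTR(-y)':P(0,.16,-.0525),'frontTR(-y)':P(.028,.16,-.0525),'frontBR':P(.028,0,-.0525)}.items():
    q=proj('side',p,0)[0];print('side',n,((q-[190,130])*2.353).round())
```

```text
cover TL [445.  78.]
TR [551. 117.]
backTR [564. 115.]
BR [499. 294.]
lip L [402. 240.]
lip R [489. 280.]
side backTL(+y) [ 67. 154.]
side backTR(-y) [155. 184.]
side frontTR(-y) [168. 160.]
side frontBR [210. 233.]
```

The book sits within a couple of pixels of its ideal projection. Next is the lamp.

```bash
python3 -m crank '[[[64,10,-4,-2,5],[64,30,-12,-2,12],[64,55,-21,-2,19],[64,80,-31,-2,26],[64,105,-40,-2,33],[64,130,-50,-2,40],[64,155,-60,-2,47],[64,180,-69,-2,54],[64,195,-75,-2,61],[64,201,-77,-2,68],[64,201,-77,-2,75],[64,201,-77,-2,82],[64,201,-77,-2,89],[64,201,-77,-2,90],[64,201,-77,-2,90],[64,201,-77,-2,90]]]'
python3 - <<'E'
from geo import *
from station import *
import cv2
rel(.4294,.259,.286,-90)
c=read_camera('wrist');cam=(c['fov_y'],c['cx'],c['cy'],c['pose'])
print(proj('',[[.4294,.259,.301],[.644,.258,.258]],0,cam).round())
cv2.imwrite('pics/w6.png',c['img'][:,:,::-1])
E
```

```text
time: 13.0
eef_pos: [0.4295, 0.2586, 0.3563]
eef_rot: [1.0, 0.002, -0.001, 0.0]
ft_force: [0.6, -0.5, -0.4]
grip_width: 0.698
grip_force: 0.0
pos [0.4295 0.2586 0.3563] yaw -89.78 t 13.00 -> rel [ 0.  -0.4 70.3] turn 0.2
[[ 281.  242.]
 [ 284. -160.]]
```

View pics/w6.png

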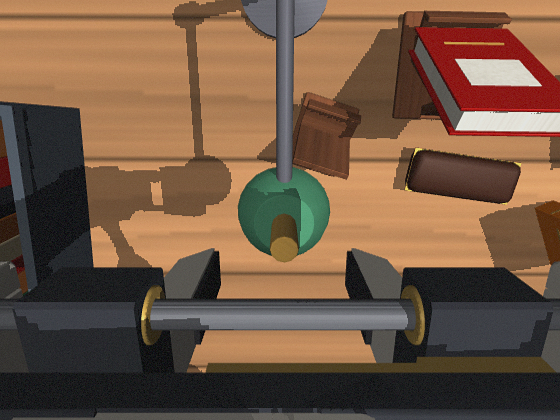

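The wrist view shows the grip's top at (285,249) against a prediction of (281,242), so the grip is about 4 mm nearer the robot and 2 mm to −y.

```bash
python3 -m crank '[[[64,-4,2,5,0],[64,-4,2,25,0],[64,-4,2,50,0],[64,-4,2,65,0],[64,-4,2,70,0],[64,-4,2,70,0],[45,-4,2,70,0],[30,-4,2,70,0],[23,-4,2,70,0],[23,-4,2,70,0],[23,-4,2,70,0],[23,-4,2,70,0]]]'
python3 - <<'E'
from geo import *
H=np.array([.644,.257]);T=np.array([.5843,.0576])
g=np.degrees(np.arctan2(*(T-H)[::-1]));print('target dir',g,np.hypot(*(T-H)))
a1=g%360
for a in np.r_[np.arange(180,a1,10),a1]:
    p=H+.218*np.array([np.cos(np.radians(a)),np.sin(np.radians(a))])
    d=p-[.426,.257];print(a.round(1),'x %.0f y %.0f turn %.0f'%(d[0]*1e3,-d[1]*1e3,-(a-180)))
E
```

```text
time: 14.05
eef_pos: [0.4258, 0.2568, 0.2875]
eef_rot: [1.0, 0.0, 0.0, -0.0]
ft_force: [0.3, 0.1, -0.6]
grip_width: 0.313
grip_force: 0.0
target dir -106.66760513389369 0.2081452617764815
180.0 x 0 y -0 turn -0
190.0 x 3 y 38 turn -10
200.0 x 13 y 75 turn -20
210.0 x 29 y 109 turn -30
220.0 x 51 y 140 turn -40
230.0 x 78 y 167 turn -50
240.0 x 109 y 189 turn -60
250.0 x 143 y 205 turn -70
253.3 x 155 y 209 turn -73
```

```bash
python3 -m crank '[[[23,0,5,0,-1],[23,1,12,0,-3],[23,2,26,0,-7],[23,3,38,0,-10],[23,7,56,0,-15],[23,13,75,0,-20],[23,20,92,0,-25],[23,29,109,0,-30],[23,39,125,0,-35],[23,51,140,0,-40],[23,64,154,0,-45],[23,78,167,0,-50],[23,93,179,0,-55],[23,109,189,0,-60],[23,126,198,0,-65],[23,138,203,0,-68],[23,143,205,0,-70],[23,150,207,0,-72],[23,158,210,0,-74],[23,158,210,0,-74]]]'
python3 - <<'E'
from geo import *
from station import *
import cv2
rel(.581,.048,.286,-16.7)
a=read_camera('side')['img'][100:290,150:330,::-1];b=read_camera('scene')['img'][130:320,240:440,::-1]
cv2.imwrite('pics/d7.png',cv2.resize(np.hstack([a,b]),(800,400),interpolation=cv2.INTER_CUBIC))
E
```

```text
time: 15.72
eef_pos: [0.5847, 0.0463, 0.2868]
eef_rot: [0.798, 0.602, -0.0, -0.0]
ft_force: [-0.6, 0.7, -1.0]
grip_width: 0.252
grip_force: 0.0
pos [0.5847 0.0463 0.2868] yaw -15.93 t 15.72 -> rel [ 0.6 -4.   0.8] turn 0.8
```

View pics/d7.png

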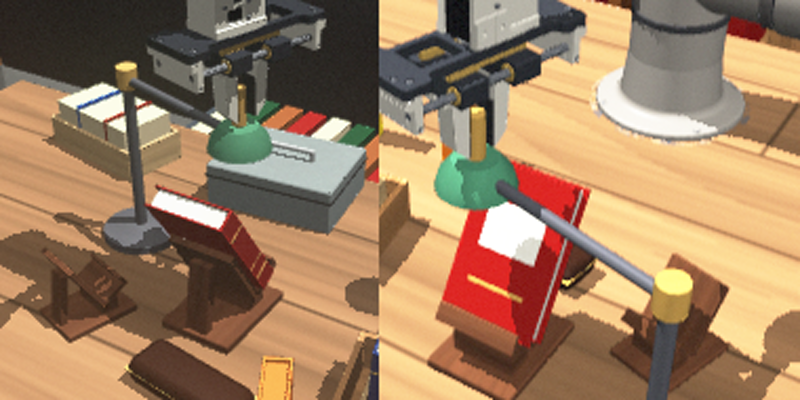

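The head hangs above the stand, with the grip's top at (240,87) in the side panel and (478,110) in the scene panel. I'll triangulate it.

Run:
```python
from geo import *
f=lambda p:np.r_[proj('scene',[p[0],p[1],.301],-.0744)[0]-[287,182.3],proj('side',[p[0],p[1],.301])[0]-[264,141.3]]
r=least_squares(f,[.58,.05]);print(r.x,r.fun.round(1))
```

```text
[0.58248869 0.04655854] [-1.  -0.5 -1.4 -0.7]
```

```bash
python3 -m crank '[[[27,0,0,0,0],[35,0,0,0,0],[45,0,0,0,0],[50,0,0,0,0],[50,0,0,0,0],[50,0,0,-10,0],[50,0,0,-35,0],[50,0,0,-65,0],[50,0,0,-95,0],[50,0,0,-100,0],[50,0,0,-100,0]]]'
python3 - <<'E'
from station import *
import cv2,numpy as np
a=read_camera('side')['img'][100:350,130:450,::-1];b=read_camera('scene')['img'][120:370,130:450,::-1]
cv2.imwrite('pics/d8.png',cv2.resize(np.hstack([a,b]),(800,312),interpolation=cv2.INTER_AREA))
E
```

```text
time: 16.73
eef_pos: [0.5844, 0.0469, 0.3905]
eef_rot: [0.798, 0.602, 0.002, 0.002]
ft_force: [-0.8, -0.2, 0.6]
grip_width: 0.543
grip_force: 0.0
```

View pics/d8.png

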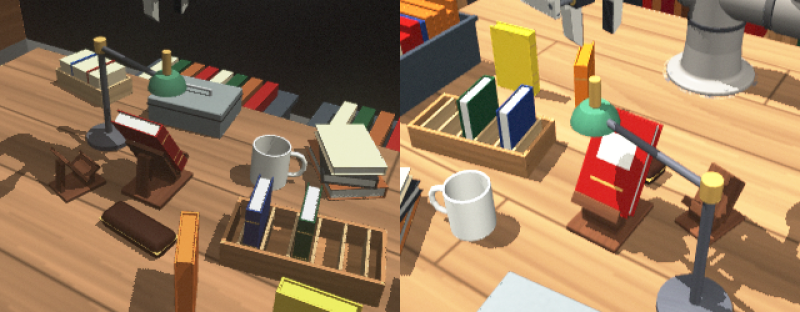

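The book is leaning on the stand at (620,175), the lamp head is above the ledge at (595,115), and the gripper is clear. Nothing else has moved.

```bash
python3 -c "
from station import hand_in
print(hand_in())"
```

```text
the job is handed in; nothing more can be done
None
```

The red book leans centred on the larger stand with its front cover facing out, the lamp head hangs about 1 cm from directly over the ledge point, nothing else looked moved in the last pictures, and I handed the job in at about 17 s of robot time (no verdict came back).

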